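# Mix an ink pot on the sprung mixer pad and stack it

## Task

The ink in the red-lidded pot has settled. Hold the pot squarely and centrally against the mixer's sloping rubber pad, press the pad fully in without forcing it (well under 40 N) and keep it fully in for a full second, then stack the pot squarely on top of the two black-lidded pots, setting it down rather than dropping it. Leave everything else where it stands.

Things in the scene. Friction and masses are not known exactly. Their poses are not given: they have to be found in the camera images.
- red_pot: the pot to mix: square ink pot 46 x 46 mm, 40 mm tall, straight flat sides, flat top and bottom; origin at the centre of its underside, z up, x and y square to its sides; red lid and red band; starts upright on the table; weighs 0.1 to 0.2 kg
- blue_pot: bystander: square ink pot 46 x 46 mm, 40 mm tall, straight flat sides, flat top and bottom; origin at the centre of its underside, z up, x and y square to its sides; blue lid and band
- pile_base: lower pot of the pile of two black-lidded pots: square ink pot 46 x 46 mm, 40 mm tall, straight flat sides, flat top and bottom; origin at the centre of its underside, z up, x and y square to its sides
- pile_top: upper pot of that pile, standing squarely on pile_base: square ink pot 46 x 46 mm, 40 mm tall, straight flat sides, flat top and bottom; origin at the centre of its underside, z up, x and y square to its sides. The red pot goes on top of it
- palette: bystander: round white palette dish, 110 mm across, 16 mm high; origin at the centre of its underside
- brush_mug: bystander: blue mug, 76 mm across, 95 mm tall, brushes standing in it to 190 mm; origin at the centre of its underside
- mixer: heavy black and grey pot mixer, fixed to the table, 170 x 135 mm, 112 mm tall at the back; origin at the centre of its underside; x points away from its sloping front, z up
- head: the mixer's sloping front plate (115 x 115 mm), 35 degrees from level; origin at the plate's centre, z points out of the plate (up and towards the mixer's front) along the pad's axis, y level, same as the mixer's y. On this axis stands an orange collar (43 mm across) with a round black rubber pad (39 mm across) in its end
- pad_lowest (a point): point on the pad's axis 16 mm out from the plate, axes as head: the lowest place of the unpressed pad's face. The face really stands 0 to 16 mm farther out, depending on how far the collar was last screwed out, which is not measured: feel for it. Pressed fully the face goes in 8 mm against a spring (4 N at first, about 10 N fully in, then a firm rubber stop, 8 N per mm)
- pad (a joint): how far the pad is pressed in, m: 0 at rest, 0.008 fully pressed
Things that resemble listed ones, but are neither listed nor needed, are in the scene too. What is shaped like the red_pot but orange or pink is not meant.

How it is judged:
By the outcome, as a careful person would: the job done as asked, in the order asked, and still so for the second after the job is handed in, with the robot touching nothing.
It also fails if it takes over 56 s, if anything falls off the work surface, if the arm or the gripper's body presses on something with over 40 N, if the wrist force passes 120 N, or if a joint passes its speed limit or range.

## Robot

A 6-joint arm with a two-finger parallel gripper is mounted at the origin on the work surface. World frame = base frame: x ahead of the robot, y to its left, z up, the work surface at z = 0. Lengths are in mm, angles in rad, forces in N, time in s.
With the tool pointing down it reaches from about 300 to 750 mm from the base axis. Payload 8.5 kg.
Tool frame: the origin (TCP) lies on the centre line of the jaws, within the pads' length; the fingertips stand 17 mm ahead of it and the grasp point (between the pads) lies 2 mm behind it; z points along the fingers, y is the line along which they close (so a half turn about z gives the same grasp; the last joint's range is limited). The gripper opens to 85 mm and grips with 20 to 120 N. Pads are 22 mm wide; open, the fingers measure 114 mm over their backs; the gripper's body (76 mm by 85 mm) begins 54 mm behind the grasp point. The pads swing forward as they close: fully open they stand 13 mm farther back than shut.
Start: joints at [-1.446, 0.381, 1.297, -0, 1.464, -0.215], TCP at [183.308, -518.535, 248.322] pointing down, gripper open.
Joint ranges: [-3.11, 3.11], [-0.89, 2.33], [0.22, 2.48], [-1.42, 4.56], [0.17, 2.85], [-2.88, 2.88]. Speed limits (rad/s): [2.39, 2.39, 3.14, 3.14, 3.14, 3.14].

## Interface

Orientations are given as a unit quaternion [x, y, z, w].
In Python, from station import telemetry, cams, close_job gives the robot as it stands.
- The arm moves only by the tool step_arm, never from a script. Its arguments are lists of equal length, an entry for each row: "travel": the shift along the tool's x, y, z each as a share of 10 cm, from -1 to 1, a list of three; "rot": the turn, a rotation vector about the tool's x, y, z each as a share of 90 degrees, from -1 to 1, a list of three. In form: {"travel": [[dx, dy, dz], ...], "rot": [[rx, ry, rz], ...]}. A call has 1 to 10 rows; each row is the pose to reach, as a shift and turn from the pose commanded when the call began, along the tool's axes at that moment; what a row does not reach only later rows make up. A row lasts 1/12 s, in which the tool goes at most 41.7 mm and 7.16 degrees, less where a joint would pass 70% of its speed; a pose out of reach is approached as far as the arm can. A call with a number of a shift or a turn outside -1 to 1 is refused whole. A call with a gripper value outside its range is refused whole. "claw" is the opening, from 0 (shut) to 1 (fully open), set as the call begins (left out, the last holds). The fingers move at their own pace and stop on an object; "force" is the grip in N (left out, the last holds). Time passes only in rows, so rows that repeat a pose let the fingers close. It gives the time, the measured TCP pose, the force, the opening and the grip force at its end, in the units of the state.
- telemetry.get_state(): the state, without advancing time (a new reading comes with each control period).
- cams.snapshot(name): name is "scene" or "top"; returns a dict with "image" (384x512x3 uint8, blue, green, red), "fx", "fy", "cx", "cy" (pixels), "world_to_cam" (4x4, takes a point from world to camera coordinates). Camera axes: x right, y down, z forward; pixel columns grow to the right and rows downward; lengths in mm; the calibration is good to about 2 mm. A picture is of the moment at which its call begins. There is no depth.
- close_job(): hands the job in; it is judged then, once.
The state is a dict: "time": time; "q": joint angles; "qvel": joint speeds; "tau": joint torques, N m; "tool_pos": TCP position; "orientation": TCP orientation; "wrist_force": force on the tool from outside, world axes, zero at the start; "ft_torque": the same for the moment, N m; "opening": finger opening in mm; "grip_force": force on a finger pad.
Only numpy, scipy, OpenCV 4.12 (cv2) and the standard library are available. Lean on these libraries where they do the work, as an engineer would, in place of code of your own. Each camera call takes 0.05 s, during which the arm holds its last target. There are 200 camera calls.

## Working session

There is one attempt and no reset: what is moved stays moved. The work goes in short steps, Python scripts to look and compute and a tool call to move; the robot and the scene stay as the last step left them, time stands still between calls to the robot, and variables do not carry over. Pictures are saved under pics/ and viewed, at most 10 in all, crops included, and the job is handed in when it is done.

Besides the shell and the picture viewer there is one more tool, called after "Emit:" as name(argument=value, ...), one argument or row to a line, values as JSON. step_arm: Moves the arm, as the interface text tells. Shift numbers are shares of 10 cm and turn numbers shares of 90 degrees, none past 1 either way. Its arguments: {"type":"object","properties":{"travel":{"type":"array"},"rot":{"type":"array"},"claw":{"type":"number"},"force":{"type":"number"}},"required":["travel","rot"]}

```bash
mkdir -p pics; ls
python3 - <<'E'
from station import telemetry,cams
import cv2,numpy as np,pickle
d={n:cams.snapshot(n) for n in("scene","top")}
pickle.dump(d,open('s0.pkl','wb'))
for n in d:
    cv2.imwrite(f'pics/{n}0.png',cv2.resize(d[n]['image'],(800,600),interpolation=cv2.INTER_CUBIC))
    print(n,d[n]['fx'],d[n]['cx'],d[n]['cy'],np.round(d[n]['world_to_cam'],3).tolist())
print(telemetry.get_state())
E
```

```text
pics
scene 349.34699687148895 257.6575634932991 194.01185505557925 [[0.522, 0.853, 0.016, -382.696], [0.559, -0.327, -0.762, -240.173], [-0.644, 0.407, -0.648, 1325.48], [0.0, 0.0, 0.0, 1.0]]
top 395.700463409255 256.9177950671984 192.28038633759004 [[0.001, -1.0, 0.003, 79.739], [-0.994, -0.002, -0.112, 589.254], [0.112, -0.003, -0.994, 1116.956], [0.0, 0.0, 0.0, 1.0]]
{'time': 0.1, 'q': array([-1.44631280e+00,  3.81125680e-01,  1.29815786e+00, -1.63683655e-05,
        1.46364443e+00, -2.15297663e-01]), 'qvel': array([-1.69489183e-04, -2.73532079e-03, -3.94145704e-03,  4.52232578e-05,
       -3.32379155e-05,  5.72215720e-05]), 'tau': array([ 3.36839134e-03, -4.49222839e+01, -2.31655240e+01, -1.96618807e-04,
        3.66001455e-03,  2.67292322e-07]), 'tool_pos': array([ 183.26786641, -518.302677  ,  247.78424164]), 'orientation': array([ 9.85602902e-01,  1.69075352e-01,  2.21777207e-05, -6.67339548e-04]), 'wrist_force': array([ 0.39000247, -0.67281795,  0.35044801]), 'ft_torque': array([ 0.03896609,  0.00725176, -0.00425791]), 'grip_force': 0.0, 'opening': 85.94216385186041}
```

View pics/scene0.png

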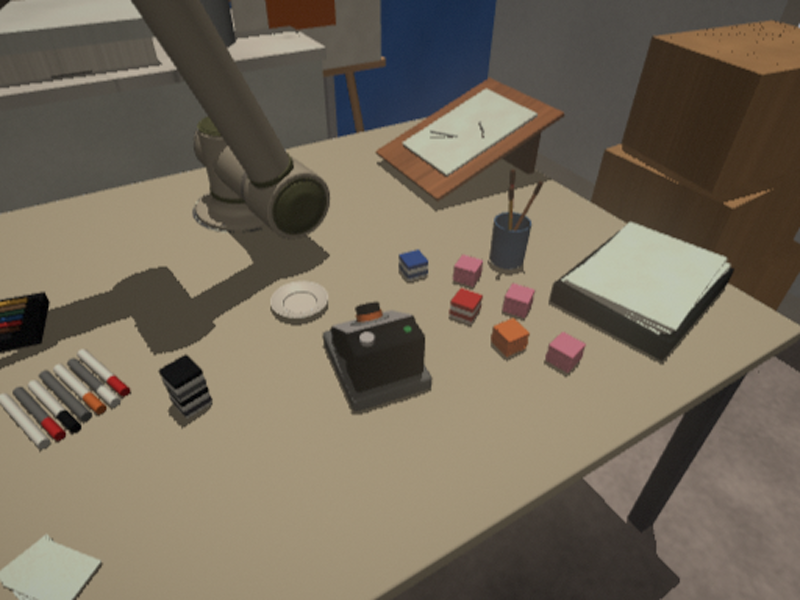

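View pics/top0.png

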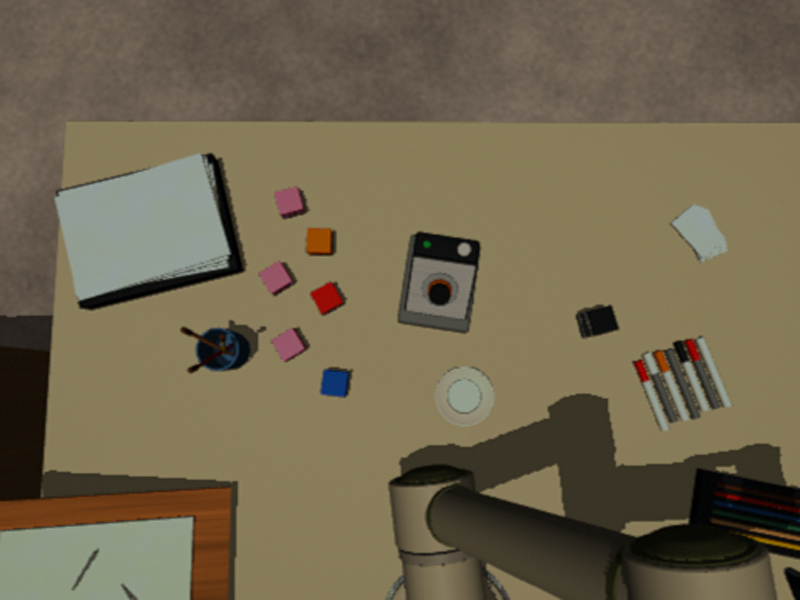

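The scene view shows the red pot at (466,304), the blue pot at (413,264), the black pile at (186,387), and the mixer at (378,355) with its slope facing the robot.

In the top view (800x600), these could be taken for the red pot:
- red (327,298)
- orange (319,241)
- pink (290,201), (276,277) and (288,345)
- blue (335,382)

By the description I choose red at (327,298), which has a red lid and a white/red band. I'll check it, the mixer and the pile in a close crop.

Run:
```python
import cv2,numpy as np,pickle
d=pickle.load(open('s0.pkl','rb'))
def crop(n,u,v,w,s):  # centre in 800-scale, w = half-size orig px
    u,v=u/1.5625,v/1.5625; x,y=int(u)-w,int(v)-w
    c=cv2.resize(d[n]['image'][y:y+2*w,x:x+2*w],(260,260),interpolation=cv2.INTER_CUBIC)
    c=np.clip(c.astype(float)*1.5+15,0,255).astype(np.uint8)
    f=260/(2*w); print(n,x,y,f)
    for k in range(0,2*w,10):
        L=8 if k%50 else 14
        cv2.line(c,(int((k)*f),0),(int(k*f),L if k%20 else 14),(0,255,255),1);cv2.line(c,(0,int(k*f)),(L if k%20 else 14,int(k*f)),(0,255,255),1)
    return c
t=np.hstack([crop('top',327,298,20,0),crop('top',440,285,40,0),crop('top',598,321,20,0)])
s=np.hstack([crop('scene',466,304,20,0),crop('scene',378,345,40,0),crop('scene',186,387,26,0)])
cv2.imwrite('pics/crop1.png',np.vstack([t,s]))
```

```text
top 189 170 6.5
top 241 142 3.25
top 362 185 6.5
scene 278 174 6.5
scene 201 180 3.25
scene 93 221 5.0
```

View pics/crop1.png

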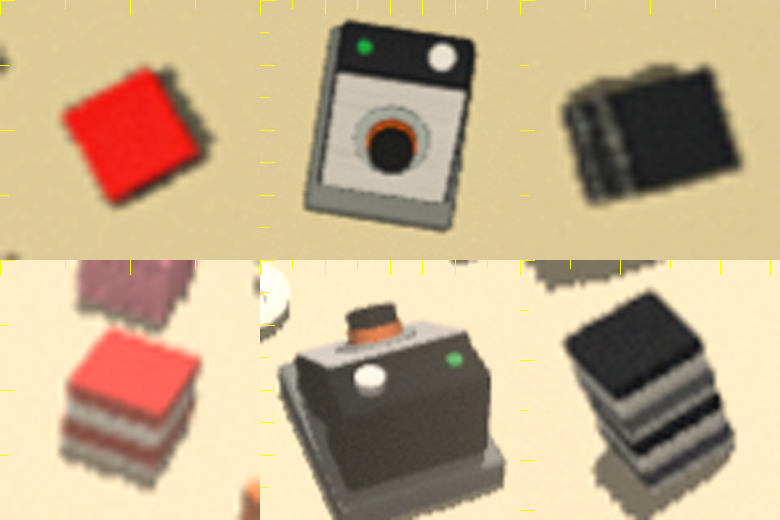

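The crop confirms the choice: a red lid with a red band over white. Next I fit the red pot, the pile top, the mixer plate and the pad from the corners I read in both views.

```bash
cat > h.py <<'E'
import numpy as np,pickle
from scipy.optimize import least_squares
from scipy.spatial.transform import Rotation as R
d=pickle.load(open('s0.pkl','rb'))
def proj(n,P):
    c=d[n];W=np.array(c['world_to_cam']);q=np.atleast_2d(P)@W[:3,:3].T+W[:3,3]
    return np.c_[c['fx']*q[:,0]/q[:,2]+c['cx'],c['fy']*q[:,1]/q[:,2]+c['cy']]
def un(p,x,y,f): return (np.array(p,float)+.5)/f-.5+[x,y]
def nearest(obs,pr): # match each observed to a predicted point by cyclic order
    from scipy.optimize import linear_sum_assignment as L
    D=np.linalg.norm(obs[:,None]-pr[None],axis=2);i,j=L(D**2);return (pr[j]-obs[i]).ravel()
sq=np.array([[1,1],[1,-1],[-1,-1],[-1,1]])
def potfit(top,scn,z,g):
    def pts(p):
        c,s=np.cos(p[2]),np.sin(p[2]);return np.c_[sq*23@np.array([[c,s],[-s,c]])+p[:2],np.full(4,z)]
    out=[]
    for use in('t','s','ts'):
        f=lambda p:np.r_[nearest(top,proj('top',pts(p))) if 't' in use else [],nearest(scn,proj('scene',pts(p))) if 's' in use else []]
        r=least_squares(f,g);out.append((use,np.round([*r.x[:2],np.degrees(r.x[2])],1),round(np.abs(r.fun).max(),2)))
    return out
E
python3 - <<'E'
from h import *
def ray(n,uv,z):
    c=d[n];W=np.array(c['world_to_cam']);k=np.array([(uv[0]-c['cx'])/c['fx'],(uv[1]-c['cy'])/c['fy'],1])
    v=W[:3,:3].T@k;o=-W[:3,:3].T@W[:3,3];return o+v*(z-o[2])/v[2]
t=un([(146,68),(201,155),(117,206),(63,117)],189,170,6.5); s=un([(116,68),(201,98),(160,157),(68,122)],278,174,6.5)
g=ray('top',t.mean(0),40);print('red',potfit(t,s,40,[*g[:2],.5]))
t=un([(192,67),(221,167),(115,193),(93,90)],362,185,6.5); s=un([(130,30),(185,82),(97,141),(45,83)],93,221,5)
g=ray('top',t.mean(0),80);print('pile',potfit(t,s,80,[*g[:2],.2]))
for n,uv in(('blue',(335,382)),('orange',(319,241)),('p1',(276,277)),('p2',(288,345)),('palette',(465,396)),('mug',(222,350))):print(n,ray('top',np.array(uv)/1.5625,40)[:2].round())
# mixer plate: x,y,z,yaw ; pad dist h
pt=un([(77,73),(207,90),(187,203),(61,185)],241,142,3.25); ps=un([(203,75),(40,97)],201,180,3.25)
pc=un([[131,150]],241,142,3.25);psc=un([[111,49]],201,180,3.25)
def head(p): return R.from_euler('zy',[p[3],-np.radians(35)]) 
def f(p,full=False):
    H=head(p);c=np.c_[sq*57.5,np.zeros(4)];c=H.apply(c)+p[:3]
    back=H.apply([[57.5,-57.5,0],[57.5,57.5,0]])+p[:3]
    pad=H.apply([[0,0,p[4]]])+p[:3]
    return np.r_[nearest(pt,proj('top',c)),nearest(ps,proj('scene',back)),(proj('top',pad)-pc).ravel(),(proj('scene',pad)-psc).ravel()]
g=ray('top',pt.mean(0),79)
r=least_squares(f,[*g,-.1,24]);print('head',r.x.round(2),np.degrees(r.x[3]),r.fun.round(2));H=head(r.x)
print('axis',H.apply([0,0,1]),'pad_lowest',H.apply([0,0,16])+r.x[:3])
E
```

```text
red [('t', array([593.2, 219.4,  31.8]), np.float64(0.53)), ('s', array([596. , 221.2,  27.7]), np.float64(0.66)), ('ts', array([594.5, 220.5,  30.1]), np.float64(1.5))]
pile [('t', array([ 550.4, -276.7,   12.8]), np.float64(0.52)), ('s', array([ 555. , -275.9,   16.5]), np.float64(0.74)), ('ts', array([ 552.3, -276.2,   14.9]), np.float64(1.48))]
blue [439. 201.]
orange [700. 235.]
p1 [632. 313.]
p2 [506. 288.]
palette [414. -35.]
mug [497. 409.]
head [ 6.0328e+02  1.1790e+01  9.2230e+01 -1.8000e-01  2.0130e+01] -10.226712956165741 [ 1.06 -1.42  2.77  0.32 -0.78  1.58 -1.79  0.82 -0.3  -4.9   4.72  4.2
  1.35  0.44 -1.83  0.86]
axis [-5.73576436e-01  6.93889390e-18  8.19152044e-01] pad_lowest [594.106696    11.78605776 105.33922794]
```

```bash
cat >> h.py <<'E'
def ray(n,uv,z):
    c=d[n];W=np.array(c['world_to_cam']);k=np.array([(uv[0]-c['cx'])/c['fx'],(uv[1]-c['cy'])/c['fy'],1])
    v=W[:3,:3].T@k;o=-W[:3,:3].T@W[:3,3];return o+v*(z-o[2])/v[2]
E
python3 - <<'E'
from h import *
import cv2
def quad(n,x,y,w,fn,z):
    c=cv2.resize(d[n]['image'][y:y+2*w,x:x+2*w],None,fx=8,fy=8,interpolation=cv2.INTER_CUBIC)
    m=fn(c.astype(int)).astype(np.uint8)
    k,_=cv2.findContours(m,0,cv2.CHAIN_APPROX_NONE);k=max(k,key=cv2.contourArea)[:,0]
    P=np.array([ray(n,un(p,x,y,8),z)[:2] for p in k],np.float32)
    print(n,[np.round(v,1) for v in cv2.minAreaRect(P)])
quad('top',189,170,20,lambda c:(c[...,2]>110)&(c[...,1]<60),40)
for th in(30,38,46):quad('top',374,187,16,lambda c:(c.max(2)<th),80)
for th in(30,38,46):quad('scene',98,223,20,lambda c:(c.max(2)<th),80)
# head
pt=un([(77,73),(207,90),(187,203),(61,185)],241,142,3.25); ps=un([(203,75),(40,97)],201,180,3.25)
pc=un([[131,150]],241,142,3.25);psc=un([[111,49]],201,180,3.25)
for useS in(1,0):
    def head(p): return R.from_euler('ZY',[p[3],-np.radians(35)])
    def f(p):
        H=head(p);c=H.apply(np.c_[sq*57.5,np.zeros(4)])+p[:3]
        back=H.apply([[57.5,-57.5,0],[57.5,57.5,0]])+p[:3];pad=H.apply([[0,0,p[4]]])+p[:3]
        return np.r_[nearest(pt,proj('top',c)),useS*nearest(ps,proj('scene',back)),(proj('top',pad)-pc).ravel(),(proj('scene',pad)-psc).ravel()]
    r=least_squares(f,[*ray('top',pt.mean(0),79),-.1,24]);print('head',r.x.round(2),np.degrees(r.x[3]),r.fun.round(1));H=head(r.x)
    print('axis',H.apply([0,0,1]),'pad_lowest',H.apply([0,0,16])+r.x[:3])
    b=H.apply([[57.5,-57.5,0],[57.5,57.5,0]])+r.x[:3];print(((proj('scene',b)-[201,180])*3.25).round(),((proj('top',b)-[241,142])*3.25).round())
E
```

```text
top [array([594.7, 220.9]), array([45., 45.]), np.float64(29.7)]
top [array([ 548.5, -268.3]), array([43.6, 59.4]), np.float64(14.4)]
top [array([ 548.6, -267.7]), array([45. , 61.1]), np.float64(15.2)]
top [array([ 548.9, -267.7]), array([46.3, 61.7]), np.float64(15.1)]
scene [array([ 556.1, -276.7]), array([51. , 44.7]), np.float64(14.7)]
scene [array([ 556.1, -276.7]), array([51.8, 45.5]), np.float64(14.8)]
scene [array([ 556.2, -276.7]), array([52.5, 45.9]), np.float64(14.6)]
head [ 6.0349e+02  1.1110e+01  9.0930e+01 -2.0000e-01  2.1810e+01] -11.449532687883638 [ 1.  -2.1  2.9  1.1 -0.2  2.4 -1.2 -0.1  0.3 -2.1  4.2  1.8  0.7  0.6
 -1.3  0.5]
axis [-0.56216223  0.11385763  0.81915204] pad_lowest [594.4975945   12.93344487 104.03179277]
[[ 52. 102.]
 [203.  67.]] [[215.  92.]
 [ 79.  65.]]
head [ 6.0519e+02  1.3280e+01  8.8340e+01 -1.4000e-01  2.4420e+01] -7.784793256170371 [-1.1 -1.4  1.1 -0.9  0.2  0.8 -1.1  0.8  0.  -0.   0.   0.   0.1  0.6
 -0.7  0.4]
axis [-0.56829026  0.07769243  0.81915204] pad_lowest [596.10148167  14.51937586 101.44257824]
[[ 62. 107.]
 [208.  66.]] [[209.  86.]
 [ 72.  67.]]
```

Run:
```python
from h import *
import cv2
def crop(n,x,y,w,h,f):
    c=cv2.resize(d[n]['image'][y:y+h,x:x+w],None,fx=f,fy=f,interpolation=cv2.INTER_CUBIC)
    c=np.clip(c.astype(float)*1.8+15,0,255).astype(np.uint8)
    for k in range(0,w,5):cv2.line(c,(k*f,0),(k*f,6 if k%10 else 14),(0,0,255),1)
    for k in range(0,h,5):cv2.line(c,(0,k*f),(6 if k%10 else 14,k*f),(0,0,255),1)
    return c
a=crop('top',252,145,56,70,7); b=crop('scene',205,190,72,70,5)
b=crop('scene',205,190,57,70,7) if 0 else crop('scene',203,190,58,70,7)
cv2.imwrite('pics/crop2.png',np.hstack([a,b]));print(a.shape,b.shape)
```

```text
(490, 392, 3) (490, 406, 3)
```

View pics/crop2.png

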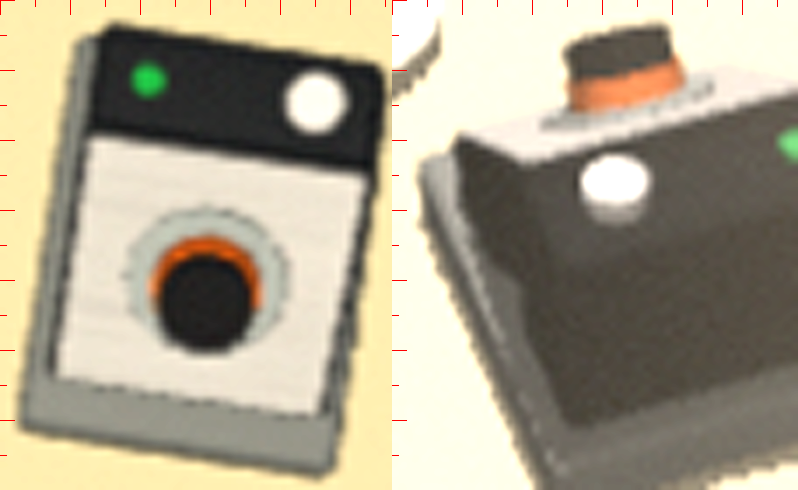

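Run:
```python
from h import *
T=lambda p:un(p,252,145,7);S=lambda p:un(p,203,190,7)
# order: back -y, back +y, front +y, front -y
ptop=T([(368,172),(90,135),(50,377),(322,415)]);psc=S([(130,162),(420,82)])
fl=T([[206,278]]),S([[236,105]]);pd=T([[205,304]]),S([[225,42]])
L=np.array([[57.5,-57.5,0],[57.5,57.5,0],[-57.5,57.5,0],[-57.5,-57.5,0]])
def mk(w):
    def f(p):
        H=R.from_euler('ZY',[p[3],-np.radians(35)]);c=H.apply(L)+p[:3];h=H.apply([[0,0,0],[0,0,p[4]]])+p[:3]
        a,b=proj('top',np.r_[c,h]),proj('scene',np.r_[c[:2],h])
        return np.r_[(a[:4]-ptop).ravel(),w*(b[:2]-psc).ravel(),(a[4:]-np.r_[fl[0],pd[0]]).ravel(),w*(b[2:]-np.r_[fl[1],pd[1]]).ravel()]
    return f
for w in(1,.3,0):
    r=least_squares(mk(w),[600,13,80,-.13,22]);print(w,r.x.round(2),np.degrees(r.x[3]).round(2),r.fun.round(1).tolist())
    H=R.from_euler('ZY',[r.x[3],-np.radians(35)]);print(H.apply([0,0,16])+r.x[:3],H.apply([0,0,1]))
# free triangulation of pad & flange
for o in(fl,pd):
    r=least_squares(lambda P:np.r_[(proj('top',P)-o[0]).ravel(),(proj('scene',P)-o[1]).ravel()],[600,10,90]);print('tri',r.x.round(1),r.fun.round(2))
```

```text
1 [ 6.0512e+02  1.3410e+01  8.7050e+01 -1.4000e-01  2.3580e+01] -8.18 [1.2, -0.4, -1.1, -1.1, -0.6, 0.9, 0.6, 1.2, -1.2, 0.5, 2.5, -0.5, 0.2, 0.1, 0.1, 0.4, 0.0, 0.3, -0.5, 0.3]
[596.03733394  14.71453203 100.15605585] [-0.56773615  0.08164309  0.81915204]
0.3 [ 6.0576e+02  1.3460e+01  8.4510e+01 -1.4000e-01  2.3530e+01] -8.1 [1.1, -0.5, -1.2, -1.2, -0.6, 0.8, 0.5, 1.1, -0.3, 0.4, 0.8, 0.1, 0.1, 0.0, 0.0, 0.2, 0.1, 0.3, -0.1, 0.4]
[596.6710447   14.75314886  97.61467354] [-0.56784961  0.08085017  0.81915204]
0 [ 6.1268e+02  1.0160e+01  3.4030e+01 -1.4000e-01  2.3630e+01] -8.13 [0.0, 0.2, -0.4, -0.3, 0.4, 0.0, -0.2, 0.1, 0.0, 0.0, 0.0, 0.0, 0.1, -0.0, 0.0, 0.0, 0.0, 0.0, 0.0, 0.0]
[603.59515125  11.45899674  47.13555045] [-0.56781293  0.08110734  0.81915204]
tri [605.2  13.6  87.9] [ 0.11  0.06  0.11 -0.  ]
tri [592.7  15.9 107.7] [-0.1  -0.05 -0.1   0.  ]
```

The mixer crop shows the plate corners at (90,135), (368,172), (322,415) and (50,377), and the pad face at (205,304) in the top view and (225,42) in the scene view. The results fit the given sizes:

| Item | Position (mm) | Yaw |
|---|---|---|
| Red pot | (594.7, 220.9) | 29.7° |
| Pile | about (552.5, −276.3) | 14.8° |
| Pad face | about (592.8, 15.8, 107.5) | −8.1° |

Next I traverse above the red pot.

Emit:
step_arm(
  travel=[
    [0.3,-0.27,0],
    [0.6,-0.53,0],
    [0.9,-0.8,0],
  ],
  rot=[
    [0,0,0],
    [0,0,0],
    [0,0,0],
  ],
  claw=1,
)

```text
time: 0.35
tool_pos: [241.7, -411.8, 247.7]
orientation: [0.986, 0.168, 0.0, -0.001]
wrist_force: [-0.1, 0.2, -0.4]
opening: 85.0
grip_force: 0.0
```

Emit:
step_arm(
  travel=[
    [0.3,-0.27,0],
    [0.6,-0.53,0],
    [0.9,-0.8,0],
  ],
  rot=[
    [0,0,0],
    [0,0,0],
    [0,0,0],
  ],
)

```text
time: 0.6
tool_pos: [300.1, -305.8, 248.1]
orientation: [0.986, 0.169, -0.0, -0.0]
wrist_force: [0.9, -0.5, -0.3]
opening: 85.5
grip_force: 0.0
```

Emit:
step_arm(
  travel=[
    [0.3,-0.27,0],
    [0.6,-0.53,0],
    [0.9,-0.8,0],
  ],
  rot=[
    [0,0,0],
    [0,0,0],
    [0,0,0],
  ],
)

```text
time: 0.85
tool_pos: [358.3, -200.4, 248.3]
orientation: [0.986, 0.169, -0.0, -0.0]
wrist_force: [0.1, -0.4, 0.0]
opening: 85.5
grip_force: 0.0
```

Emit:
step_arm(
  travel=[
    [0.3,-0.27,0],
    [0.6,-0.53,0],
    [0.9,-0.8,0],
  ],
  rot=[
    [0,0,0],
    [0,0,0],
    [0,0,0],
  ],
)

```text
time: 1.1
tool_pos: [416.5, -94.9, 248.3]
orientation: [0.986, 0.169, -0.0, 0.0]
wrist_force: [0.6, -1.5, 0.3]
opening: 85.6
grip_force: 0.0
```

Emit:
step_arm(
  travel=[
    [0.3,-0.27,0],
    [0.6,-0.53,0],
    [0.9,-0.8,0],
  ],
  rot=[
    [0,0,0],
    [0,0,0],
    [0,0,0],
  ],
)

```text
time: 1.35
tool_pos: [474.7, 10.6, 248.2]
orientation: [0.986, 0.169, -0.0, 0.0]
wrist_force: [1.5, -0.8, 0.3]
opening: 85.3
grip_force: 0.0
```

Emit:
step_arm(
  travel=[
    [0.3,-0.27,0],
    [0.6,-0.53,0],
    [0.9,-0.8,0],
    [0.9,-0.8,0],
  ],
  rot=[
    [0,0,0],
    [0,0,0],
    [0,0,0],
    [0,0,0],
  ],
)

```text
time: 1.68
tool_pos: [534.0, 119.1, 247.4]
orientation: [0.985, 0.172, 0.0, -0.001]
wrist_force: [-0.3, -0.1, -1.8]
opening: 85.3
grip_force: 0.0
```

Emit:
step_arm(
  travel=[
    [0.3,-0.25,0.2],
    [0.6,-0.5,0.5],
    [0.91,-0.76,0.8],
    [0.91,-0.76,0.97],
    [0.91,-0.76,0.97],
    [0.91,-0.76,0.97],
  ],
  rot=[
    [0,0,-0.05],
    [0,0,-0.113],
    [0,0,-0.113],
    [0,0,-0.113],
    [0,0,-0.113],
    [0,0,-0.113],
  ],
)

```text
time: 2.18
tool_pos: [592.3, 216.1, 149.6]
orientation: [0.967, 0.256, -0.002, -0.0]
wrist_force: [-0.3, 0.1, 0.9]
opening: 85.5
grip_force: 0.0
```

```bash
cat >> h.py <<'E'
def state():
    from station import telemetry
    return telemetry.get_state()
def delta(pos,Rt): # tool travel/rot shares from the measured pose
    s=state();A=R.from_quat(s['orientation']);print('t',round(s['time'],2),'pos',s['tool_pos'].round(1),'q6',s['q'].round(2),'F',s['wrist_force'].round(1),'g',round(s['grip_force'],1),round(s['opening'],1))
    print('travel',(A.inv().apply(np.array(pos)-s['tool_pos'])/100).round(3),'rot',((A.inv()*Rt).as_rotvec()/(np.pi/2)).round(4))
def down(deg): return R.from_euler('Z',deg,degrees=True)*R.from_euler('X',180,degrees=True)
E
python3 -c "
from h import *
delta([594.7,220.9,20],down(29.7))"
```

```text
t 2.18 pos [592.3 216.1 149.6] q6 [ 0.16  0.6   1.21 -0.    1.34  1.22] F [-0.3  0.1  0.9] g 0.0 85.5
travel [ 0.05  -0.028  1.296] rot [-0.0007  0.0024 -0.    ]
```

Emit:
step_arm(
  travel=[
    [0,0,0],
    [0,0,0.35],
    [0,0,0.7],
    [0,0,0.9],
    [0,0,0.9],
    [0,0,0.9],
  ],
  rot=[
    [0,0,0],
    [0,0,0],
    [0,0,0],
    [0,0,0],
    [0,0,0],
    [0,0,0],
  ],
)

```text
time: 2.68
tool_pos: [593.4, 215.2, 62.9]
orientation: [0.967, 0.255, 0.001, 0.0]
wrist_force: [0.5, -0.4, 0.9]
opening: 85.4
grip_force: 0.0
```

```bash
python3 -c "
from h import *
delta([594.7,220.9,20],down(29.7))"
```

```text
t 2.68 pos [593.4 215.2  62.9] q6 [ 0.16  0.69  1.31 -0.    1.14  1.22] F [ 0.5 -0.4  0.9] g 0.0 85.4
travel [ 0.039 -0.044  0.429] rot [ 0.0003 -0.0007 -0.0014]
```

Emit:
step_arm(
  travel=[
    [0.04,-0.04,0.1],
    [0.04,-0.04,0.3],
    [0.04,-0.04,0.42],
    [0.04,-0.04,0.42],
    [0.04,-0.04,0.42],
  ],
  rot=[
    [0,0,0],
    [0,0,0],
    [0,0,0],
    [0,0,0],
    [0,0,0],
  ],
)

```text
time: 3.1
tool_pos: [594.7, 221.5, 19.8]
orientation: [0.967, 0.256, 0.0, 0.0]
wrist_force: [0.2, 0.1, 0.4]
opening: 85.2
grip_force: 0.0
```

Emit:
step_arm(
  travel=[
    [0,0,0],
    [0,0,0],
    [0,0,0],
    [0,0,0],
    [0,0,0],
    [0,0,0],
    [0,0,0],
    [0,0,0],
  ],
  rot=[
    [0,0,0],
    [0,0,0],
    [0,0,0],
    [0,0,0],
    [0,0,0],
    [0,0,0],
    [0,0,0],
    [0,0,0],
  ],
  claw=0,
  force=60,
)

```text
time: 3.77
tool_pos: [594.9, 221.6, 20.4]
orientation: [0.967, 0.256, 0.001, -0.0]
wrist_force: [-1.1, 1.3, 5.7]
opening: 45.6
grip_force: 62.4
```

```bash
python3 -c "
from h import *
delta([594.7,220.9,20],down(29.7))"
```

```text
t 3.77 pos [594.9 221.6  20.4] q6 [0.17 0.75 1.33 0.   1.06 1.22] F [-1.1  1.3  5.7] g 62.4 45.6
travel [-0.005  0.005  0.004] rot [ 0.0003 -0.0011 -0.0007]
```

Emit:
step_arm(
  travel=[
    [0,0,-0.05],
    [0,0,-0.2],
    [0,0,-0.5],
    [0,0,-0.8],
    [0,0,-1],
    [0,0,-1],
    [0,0,-1],
  ],
  rot=[
    [0,0,0],
    [0,0,0],
    [0,0,0],
    [0,0,0],
    [0,0,0],
    [0,0,0],
    [0,0,0],
  ],
)

```text
time: 4.35
tool_pos: [594.4, 221.4, 119.9]
orientation: [0.967, 0.256, 0.001, 0.0]
wrist_force: [-0.8, -0.6, -2.0]
opening: 45.6
grip_force: 61.6
```

Emit:
step_arm(
  travel=[
    [0,0,-0.3],
    [0,0,-0.6],
    [0,0,-0.8],
    [0,0,-0.8],
    [0,0,-0.8],
  ],
  rot=[
    [0,0,0],
    [0,0,0],
    [0,0,0],
    [0,0,0],
    [0,0,0],
  ],
)

```text
time: 4.77
tool_pos: [594.1, 221.3, 198.1]
orientation: [0.967, 0.256, -0.001, -0.0]
wrist_force: [-1.1, -0.2, -2.6]
opening: 45.6
grip_force: 62.1
```

Run:
```python
from h import *
import cv2
from station import cams
s=state();n={k:cams.snapshot(k) for k in('top','scene')};pickle.dump((s,n),open('s1.pkl','wb'))
# pad axis A=(592.8,15.8,107.5), head yaw -8.1; pot bottom lies ~20 mm ahead of the TCP; standoff 40 mm from the estimated face
H=R.from_euler('ZY',[-8.1,-35],degrees=True);a=H.apply([0,0,1]);A=np.array([592.8,15.8,107.5])
Rt=H*R.from_euler('X',180,degrees=True)
print('axis',a,'tool axes',Rt.as_matrix().round(3).tolist())
P=A+a*60;print('standoff TCP',P);delta(P,Rt)
im=n['scene']['image'];uv=proj('scene',s['tool_pos'])[0];print(uv,proj('top',s['tool_pos'])[0])
x,y=int(uv[0])-28,int(uv[1])-28
c=cv2.resize(im[y:y+56,x:x+56],(392,392),interpolation=cv2.INTER_CUBIC)
u2=proj('top',s['tool_pos'])[0];X,Y=int(u2[0])-28,int(u2[1])-28
e=cv2.resize(n['top']['image'][Y:Y+56,X:X+56],(392,392),interpolation=cv2.INTER_CUBIC)
print(x,y,X,Y);cv2.imwrite('pics/lift.png',np.clip(np.hstack([c,e])*1.5+15.,0,255).astype(np.uint8))
```

```text
axis [-0.56785424  0.08081763  0.81915204] tool axes [[0.811, -0.141, 0.568], [-0.115, -0.99, -0.081], [0.574, 0.0, -0.819]]
standoff TCP [558.72874551  20.64905759 156.64912266]
t 4.87 pos [593.6 221.2 196.6] q6 [ 0.17  0.57  1.13 -0.    1.45  1.22] F [-0.8  1.  -1.8] g 62.1 45.3
travel [-1.293  1.572  0.403] rot [-0.1281  0.3776  0.4061]
[303.76280739 143.2499178 ] [200.63328401 182.77834707]
275 115 172 154
```

View pics/lift.png

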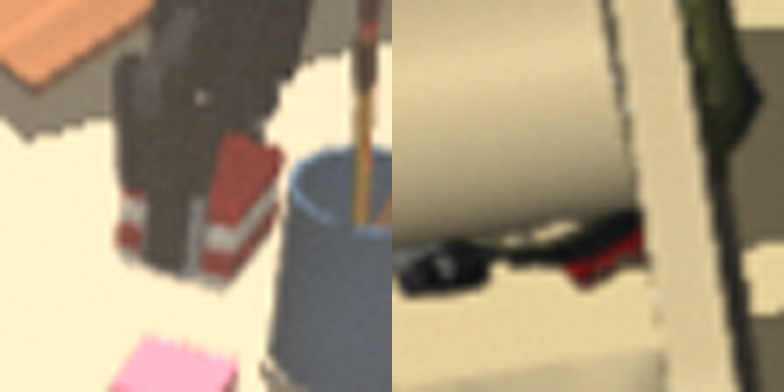

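The lift view shows the pot upright and square between the fingers (scene crop, about (200,215)), with nothing else lifted. I move to the stand-off on the pad axis, tilting on the way.

Emit:
step_arm(
  travel=[
    [-0.08,0.1,0],
    [-0.16,0.2,0],
    [-0.24,0.3,0],
    [-0.32,0.4,0],
    [-0.4,0.5,0],
    [-0.48,0.6,0],
    [-0.56,0.7,0],
    [-0.65,0.8,0],
    [-0.65,0.8,0],
    [-0.65,0.8,0],
  ],
  rot=[
    [-0.016,0.047,0.05],
    [-0.032,0.094,0.1],
    [-0.048,0.14,0.15],
    [-0.064,0.19,0.2],
    [-0.08,0.235,0.25],
    [-0.096,0.28,0.305],
    [-0.112,0.33,0.355],
    [-0.128,0.378,0.406],
    [-0.128,0.378,0.406],
    [-0.128,0.378,0.406],
  ],
)

```text
time: 5.7
tool_pos: [576.5, 119.7, 197.6]
orientation: [0.951, -0.067, 0.3, 0.021]
wrist_force: [-0.0, -0.3, -1.4]
opening: 45.4
grip_force: 62.1
```

```bash
cat >> h.py <<'E'
H=R.from_euler('ZY',[-8.1,-35],degrees=True);ax=H.apply([0,0,1]);A=np.array([592.8,15.8,107.5])
Rm=H*R.from_euler('X',180,degrees=True)
E
python3 -c "
from h import *
delta(A+60*ax,Rm)"
```

```text
t 5.7 pos [576.5 119.7 197.6] q6 [ 0.05  0.33  1.69 -0.21  0.53  1.91] F [-0.  -0.3 -1.4] g 62.1 45.4
travel [-0.266  1.006  0.313] rot [-0.0007  0.0002  0.0009]
```

Emit:
step_arm(
  travel=[
    [-0.07,0.2,0],
    [-0.14,0.5,0.05],
    [-0.21,0.8,0.1],
    [-0.27,1.0,0.2],
    [-0.27,1.0,0.31],
    [-0.27,1.0,0.31],
    [-0.27,1.0,0.31],
  ],
  rot=[
    [0,0,0],
    [0,0,0],
    [0,0,0],
    [0,0,0],
    [0,0,0],
    [0,0,0],
    [0,0,0],
  ],
)

```text
time: 6.28
tool_pos: [560.1, 21.9, 157.8]
orientation: [0.951, -0.067, 0.302, 0.02]
wrist_force: [-0.5, 0.0, -2.1]
opening: 45.3
grip_force: 62.3
```

Run:
```python
from h import *
import cv2
from station import cams
s=state();n={k:cams.snapshot(k) for k in('top','scene')};pickle.dump((s,n),open('s2.pkl','wb'))
delta(A+60*ax,Rm)
c=cv2.resize(n['scene']['image'][165:235,198:268],(490,490),interpolation=cv2.INTER_CUBIC)
e=cv2.resize(n['top']['image'][140:220,245:285],(245,490),interpolation=cv2.INTER_CUBIC)
im=np.clip(np.hstack([c,e])*1.7+15.,0,255).astype(np.uint8)
Rt=R.from_quat(s['orientation'])
for z in(20.4,-19.6):
  q=((proj('scene',Rt.apply([[x*23,y*23,z] for x,y in sq])+s['tool_pos'])-[198,165]+.5)*7-.5);print(q.round().tolist());cv2.polylines(im,[q.round().astype(int)],True,(255,255,0),1)
cv2.imwrite('pics/stand.png',im)
```

```text
t 6.38 pos [559.8  22.4 158.6] q6 [-0.18  0.33  1.84  0.08  0.36  1.46] F [-1.3 -0.1 -0.8] g 62.3 45.4
travel [-0.018  0.019  0.011] rot [-0.0017 -0.0032  0.0007]
[[194.0, 126.0], [318.0, 94.0], [282.0, 93.0], [163.0, 123.0]]
[[168.0, 12.0], [293.0, -17.0], [257.0, -13.0], [138.0, 15.0]]
```

View pics/stand.png

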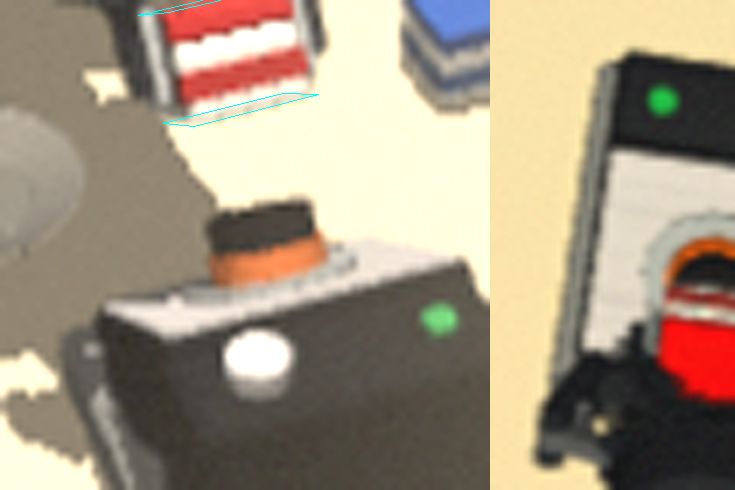

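The pot bottom edge (scene crop (185,117)–(310,88)) sits about 1 px from where it is predicted. I'll overlay the pot and pad models enlarged in both views to correct this differentially.

Run:
```python
from h import *
import cv2
s,n=pickle.load(open('s2.pkl','rb'));Rt=R.from_quat(s['orientation'])
T=np.linspace(0,2*np.pi,40);pad=H.apply(np.c_[19.5*np.cos(T),19.5*np.sin(T),0*T])+A
out=[]
for v,x,y in(('scene',212,160),('top',262,165)):
    f=8;im=cv2.resize(n[v]['image'][y:y+52,x:x+48],None,fx=f,fy=f,interpolation=cv2.INTER_CUBIC)
    im=np.clip(im*1.7+15.,0,255).astype(np.uint8)
    Q=lambda P:np.round((proj(v,P)-[x,y]+.5)*f-.5).astype(int)
    b=Q(Rt.apply([[a*23,c*23,20.4] for a,c in sq])+s['tool_pos']);t=Q(Rt.apply([[a*23,c*23,-19.6] for a,c in sq])+s['tool_pos'])
    print(v,b.tolist(),t.tolist(),Q(A).tolist())
    cv2.polylines(im,[b,t],True,(255,255,0),1);cv2.polylines(im,[Q(pad)],True,(0,255,0),1)
    out.append(im)
cv2.imwrite('pics/ov.png',np.hstack(out))
```

```text
scene [[110, 184], [252, 148], [210, 147], [75, 181]] [[80, 54], [223, 21], [182, 26], [45, 58]] [[184, 289]]
top [[227, 186], [87, 167], [68, 288], [206, 307]] [[227, 246], [82, 225], [63, 350], [204, 370]] [[154, 187]]
```

View pics/ov.png

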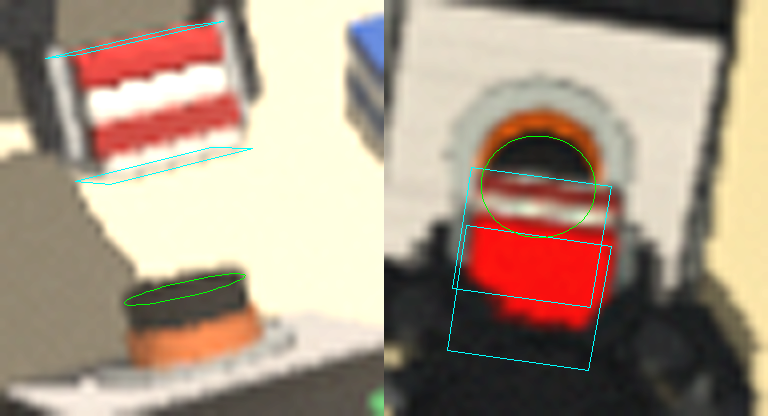

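In the overlay the pot and pad line up to within about 1.5 mm sideways. The current pose already includes the relative correction (pad y ≈ 17.6), so I approach along the axis and feel for the face.

Emit:
step_arm(
  travel=[
    [-0.01,0,0.1],
    [-0.01,0,0.2],
    [-0.01,0,0.3],
    [-0.01,0,0.34],
    [-0.01,0,0.34],
    [-0.01,0,0.34],
  ],
  rot=[
    [0,0,0],
    [0,0,0],
    [0,0,0],
    [0,0,0],
    [0,0,0],
    [0,0,0],
  ],
)

```text
time: 6.88
tool_pos: [578.0, 18.9, 129.5]
orientation: [0.951, -0.067, 0.302, 0.02]
wrist_force: [0.6, -0.1, -0.7]
opening: 45.6
grip_force: 62.3
```

Emit:
step_arm(
  travel=[
    [0,0,0.01],
    [0,0,0.02],
    [0,0,0.03],
    [0,0,0.03],
  ],
  rot=[
    [0,0,0],
    [0,0,0],
    [0,0,0],
    [0,0,0],
  ],
)

```text
time: 7.22
tool_pos: [579.8, 18.5, 127.6]
orientation: [0.951, -0.067, 0.303, 0.021]
wrist_force: [-0.3, 0.1, -1.1]
opening: 45.3
grip_force: 62.3
```

Emit:
step_arm(
  travel=[
    [0,0,0.01],
    [0,0,0.02],
    [0,0,0.03],
    [0,0,0.03],
  ],
  rot=[
    [0,0,0],
    [0,0,0],
    [0,0,0],
    [0,0,0],
  ],
)

```text
time: 7.55
tool_pos: [581.5, 18.3, 125.1]
orientation: [0.951, -0.067, 0.303, 0.021]
wrist_force: [-1.8, -0.2, 0.9]
opening: 45.3
grip_force: 62.5
```

```bash
cat >> h.py <<'E'
def press():
    s=state();B=np.array([593.3,17.6,107.5]);v=s['tool_pos']-B
    print('t',round(s['time'],2),s['tool_pos'].round(1),'F.ax',round(s['wrist_force']@ax,1),s['wrist_force'].round(1),'M',s['ft_torque'].round(2),'dist bottom-face est',round(v@ax-20.4,2),'lateral (headx,heady)',H.inv().apply(v)[:2].round(1),'tilt',(np.degrees((Rm.inv()*R.from_quat(s['orientation'])).as_rotvec())).round(2),round(s['opening'],1))
E
python3 -c "
from h import *
press()"
```

```text
t 7.55 [581.5  18.3 125.1] F.ax 1.7 [-1.8 -0.2  0.9] M [-0.1   0.45 -0.1 ] dist bottom-face est 0.77 lateral (headx,heady) [ 0.4 -1. ] tilt [0.09 0.31 0.05] 45.3
```

Emit:
step_arm(
  travel=[
    [0,0,0.01],
    [0,0,0.02],
    [0,0,0.02],
  ],
  rot=[
    [0,0,0],
    [0,0,0],
    [0,0,0],
  ],
)

```text
time: 7.8
tool_pos: [582.6, 18.1, 123.4]
orientation: [0.951, -0.067, 0.303, 0.021]
wrist_force: [-2.7, -0.2, 3.5]
opening: 45.6
grip_force: 62.7
```

```bash
python3 -c "
from h import *
press()"
```

```text
t 7.8 [582.6  18.1 123.4] F.ax 4.4 [-2.7 -0.2  3.5] M [-0.17  0.5  -0.08] dist bottom-face est -1.26 lateral (headx,heady) [ 0.4 -1. ] tilt [0.09 0.3  0.05] 45.6
```

Emit:
step_arm(
  travel=[
    [0,0,0.01],
    [0,0,0.02],
    [0,0,0.02],
  ],
  rot=[
    [0,0,0],
    [0,0,0],
    [0,0,0],
  ],
)

```text
time: 8.05
tool_pos: [583.8, 18.0, 121.8]
orientation: [0.951, -0.067, 0.302, 0.021]
wrist_force: [-3.9, -1.8, 3.0]
opening: 45.0
grip_force: 62.9
```

```bash
python3 -c "
from h import *
press()"
```

```text
t 8.05 [583.8  18.  121.8] F.ax 4.6 [-3.9 -1.8  3. ] M [-0.23  0.57 -0.2 ] dist bottom-face est -3.28 lateral (headx,heady) [ 0.4 -1. ] tilt [0.09 0.3  0.05] 45.0
```

Emit:
step_arm(
  travel=[
    [0,0,0.01],
    [0,0,0.02],
    [0,0,0.02],
  ],
  rot=[
    [0,0,0],
    [0,0,0],
    [0,0,0],
  ],
)

```text
time: 8.3
tool_pos: [584.9, 17.8, 120.2]
orientation: [0.951, -0.067, 0.302, 0.021]
wrist_force: [-6.0, -0.1, 6.7]
opening: 45.5
grip_force: 63.5
```

```bash
python3 -c "
from h import *
press()"
```

```text
t 8.3 [584.9  17.8 120.2] F.ax 8.9 [-6.  -0.1  6.7] M [-0.34  0.65 -0.33] dist bottom-face est -5.19 lateral (headx,heady) [ 0.4 -1. ] tilt [0.08 0.3  0.04] 45.5
```

Emit:
step_arm(
  travel=[
    [0,0,0.01],
    [0,0,0.02],
    [0,0,0.02],
  ],
  rot=[
    [0,0,0],
    [0,0,0],
    [0,0,0],
  ],
)

```text
time: 8.55
tool_pos: [585.7, 17.7, 119.1]
orientation: [0.95, -0.067, 0.303, 0.021]
wrist_force: [-13.9, -2.1, 14.4]
opening: 45.1
grip_force: 64.8
```

```bash
python3 -c "
from h import *
press()"
```

```text
t 8.55 [585.7  17.7 119.1] F.ax 19.5 [-13.9  -2.1  14.4] M [-0.51  0.9  -0.48] dist bottom-face est -6.57 lateral (headx,heady) [ 0.5 -1. ] tilt [0.08 0.32 0.04] 45.1
```

Emit:
step_arm(
  travel=[
    [0,0,0.005],
    [0,0,0.01],
    [0,0,0.01],
  ],
  rot=[
    [0,0,0],
    [0,0,0],
    [0,0,0],
  ],
)

```text
time: 8.8
tool_pos: [586.0, 17.6, 118.6]
orientation: [0.95, -0.067, 0.303, 0.021]
wrist_force: [-16.1, -1.8, 18.0]
opening: 45.5
grip_force: 65.1
```

```bash
python3 -c "
from h import *
press()"
```

```text
t 8.8 [586.   17.6 118.6] F.ax 23.7 [-16.1  -1.8  18. ] M [-0.63  1.   -0.57] dist bottom-face est -7.19 lateral (headx,heady) [ 0.4 -1. ] tilt [0.08 0.33 0.03] 45.5
```

It reached the stop at about 20 N. I ease off a little, still fully in, and hold for over a second.

Emit:
step_arm(
  travel=[
    [0,0,-0.01],
    [0,0,-0.01],
    [0,0,-0.01],
    [0,0,-0.01],
    [0,0,-0.01],
    [0,0,-0.01],
    [0,0,-0.01],
    [0,0,-0.01],
    [0,0,-0.01],
    [0,0,-0.01],
  ],
  rot=[
    [0,0,0],
    [0,0,0],
    [0,0,0],
    [0,0,0],
    [0,0,0],
    [0,0,0],
    [0,0,0],
    [0,0,0],
    [0,0,0],
    [0,0,0],
  ],
)

```text
time: 9.63
tool_pos: [585.6, 17.7, 119.2]
orientation: [0.95, -0.067, 0.303, 0.021]
wrist_force: [-12.7, -1.0, 13.7]
opening: 45.3
grip_force: 64.7
```

Emit:
step_arm(
  travel=[
    [0,0,0],
    [0,0,0],
    [0,0,0],
    [0,0,0],
    [0,0,0],
    [0,0,0],
    [0,0,0],
    [0,0,0],
  ],
  rot=[
    [0,0,0],
    [0,0,0],
    [0,0,0],
    [0,0,0],
    [0,0,0],
    [0,0,0],
    [0,0,0],
    [0,0,0],
  ],
)

```text
time: 10.3
tool_pos: [585.6, 17.7, 119.2]
orientation: [0.95, -0.067, 0.303, 0.021]
wrist_force: [-11.6, -1.9, 13.7]
opening: 45.3
grip_force: 64.7
```

```bash
python3 -c "
from h import *
press()"
```

```text
t 10.3 [585.6  17.7 119.2] F.ax 17.6 [-11.6  -1.9  13.7] M [-0.52  0.89 -0.47] dist bottom-face est -6.45 lateral (headx,heady) [ 0.4 -1. ] tilt [0.08 0.32 0.04] 45.3
```

Force is steady at about 18 N beyond the weight. Before leaving I check visually that the pot, and not a finger, is doing the pressing, and that the pad is in.

Run:
```python
from h import *
import cv2
from station import cams
n={k:cams.snapshot(k) for k in('top','scene')};s=state();pickle.dump((s,n),open('s3.pkl','wb'));Rt=R.from_quat(s['orientation'])
out=[]
for v,x,y in(('scene',212,170),('top',260,160)):
    f=8;im=cv2.resize(n[v]['image'][y:y+50,x:x+48],None,fx=f,fy=f,interpolation=cv2.INTER_CUBIC)
    im=np.clip(im*1.9+15.,0,255).astype(np.uint8)
    Q=lambda P:np.round((proj(v,P)-[x,y]+.5)*f-.5).astype(int)
    b=Q(Rt.apply([[a*23,c*23,20.4] for a,c in sq])+s['tool_pos'])
    print(v,b.tolist());out.append(im)
cv2.imwrite('pics/press.png',np.hstack(out))
S=[]
for _ in range(3):S.append(state());cams.snapshot('top')
for q in S:print(q['wrist_force'].round(2),q['ft_torque'].round(3))
```

```text
scene [[142, 252], [282, 214], [239, 207], [105, 242]]
top [[246, 166], [111, 147], [92, 264], [224, 283]]
[-12.66  -0.68  14.3 ] [-0.54   0.828 -0.469]
[-11.97  -2.12  14.05] [-0.542  0.864 -0.439]
[-12.19  -1.87  14.18] [-0.566  0.863 -0.428]
```

View pics/press.png

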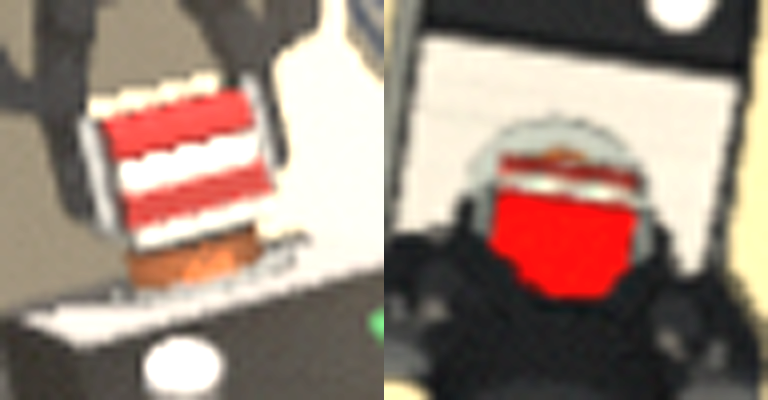

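The view shows the pad fully in: its black side has gone and the pot sits at the orange collar. But the pot is about 3 mm toward −y (lid centre x≈565, flange centre 559). There is ample time, so I back off, shift 2.5 mm toward +y and press again, better centred.

Emit:
step_arm(
  travel=[
    [0,0,-0.06],
    [0,0,-0.13],
    [-0.0,-0.025,-0.13],
    [0,-0.025,-0.1],
    [0,-0.025,-0.08],
    [0,-0.025,-0.06],
    [0,-0.025,-0.04],
    [0,-0.025,-0.02],
    [0,-0.025,-0.01],
    [0,-0.025,-0.005],
  ],
  rot=[
    [0,0,0],
    [0,0,0],
    [0,0,0],
    [0,0,0],
    [0,0,0],
    [0,0,0],
    [0,0,0],
    [0,0,0],
    [0,0,0],
    [0,0,0],
  ],
)

```text
time: 11.38
tool_pos: [585.9, 20.5, 119.2]
orientation: [0.951, -0.067, 0.303, 0.02]
wrist_force: [-11.0, 4.5, 14.1]
opening: 45.6
grip_force: 64.4
```

Emit:
step_arm(
  travel=[
    [0,0,0],
    [0,0,0],
    [0,0,0],
  ],
  rot=[
    [0,0,0],
    [0,0,0],
    [0,0,0],
  ],
)

```text
time: 11.63
tool_pos: [585.8, 20.5, 119.5]
orientation: [0.95, -0.067, 0.303, 0.02]
wrist_force: [-9.2, 4.3, 12.7]
opening: 45.3
grip_force: 64.4
```

```bash
python3 -c "
from h import *
press()"
```

```text
t 11.63 [585.8  20.5 119.5] F.ax 15.9 [-9.2  4.3 12.7] M [0.33 0.56 0.16] dist bottom-face est -6.12 lateral (headx,heady) [0.5 1.8] tilt [0.1  0.32 0.03] 45.3
```

Emit:
step_arm(
  travel=[
    [0,0,-0.08],
    [0,0,-0.16],
    [0,0,-0.16],
    [0,0,-0.16],
    [0,0,-0.16],
    [0,0,-0.14],
    [0,0,-0.12],
    [0,0,-0.1],
    [0,0,-0.08],
    [0,0,-0.06],
  ],
  rot=[
    [0,0,0],
    [0,0,0],
    [0,0,0],
    [0,0,0],
    [0,0,0],
    [0,0,0],
    [0,0,0],
    [0,0,0],
    [0,0,0],
    [0,0,0],
  ],
)

```text
time: 12.47
tool_pos: [582.6, 20.6, 123.5]
orientation: [0.951, -0.067, 0.302, 0.021]
wrist_force: [-4.3, -1.2, 1.8]
opening: 45.6
grip_force: 62.6
```

```bash
python3 -c "
from h import *
press()"
```

```text
t 12.47 [582.6  20.6 123.5] F.ax 3.8 [-4.3 -1.2  1.8] M [-0.22  0.71 -0.26] dist bottom-face est -0.97 lateral (headx,heady) [0.1 1.5] tilt [0.08 0.26 0.05] 45.6
```

Emit:
step_arm(
  travel=[
    [0,0,0.015],
    [0,0,0.03],
    [0,0,0.045],
    [0,0,0.055],
    [0,0,0.06],
    [0,0,0.06],
    [0,0,0.06],
  ],
  rot=[
    [0,0,0],
    [0,0,0],
    [0,0,0],
    [0,0,0],
    [0,0,0],
    [0,0,0],
    [0,0,0],
  ],
)

```text
time: 13.05
tool_pos: [585.5, 20.2, 119.4]
orientation: [0.951, -0.067, 0.302, 0.021]
wrist_force: [-11.8, -2.3, 10.6]
opening: 45.2
grip_force: 64.3
```

```bash
python3 -c "
from h import *
press()"
```

```text
t 13.05 [585.5  20.2 119.4] F.ax 15.2 [-11.8  -2.3  10.6] M [-0.57  1.05 -0.52] dist bottom-face est -6.01 lateral (headx,heady) [0.2 1.4] tilt [0.08 0.28 0.04] 45.2
```

Emit:
step_arm(
  travel=[
    [0,0,0],
    [0,0,0],
    [0,0,0],
    [0,0,0],
    [0,0,0],
    [0,0,0],
    [0,0,0],
    [0,0,0],
    [0,0,0],
    [0,0,0],
  ],
  rot=[
    [0,0,0],
    [0,0,0],
    [0,0,0],
    [0,0,0],
    [0,0,0],
    [0,0,0],
    [0,0,0],
    [0,0,0],
    [0,0,0],
    [0,0,0],
  ],
)

```text
time: 13.88
tool_pos: [585.5, 20.2, 119.4]
orientation: [0.951, -0.067, 0.302, 0.021]
wrist_force: [-12.3, -1.7, 10.3]
opening: 45.4
grip_force: 64.3
```

Emit:
step_arm(
  travel=[
    [0,0,0],
    [0,0,0],
    [0,0,0],
    [0,0,0],
    [0,0,0],
  ],
  rot=[
    [0,0,0],
    [0,0,0],
    [0,0,0],
    [0,0,0],
    [0,0,0],
  ],
)

```text
time: 14.3
tool_pos: [585.5, 20.2, 119.4]
orientation: [0.951, -0.067, 0.302, 0.021]
wrist_force: [-11.9, -1.7, 9.8]
opening: 45.8
grip_force: 64.3
```

```bash
python3 -c "
from h import *
press()
delta([552.5,-276.3,150],down(14.8))"
```

```text
t 14.3 [585.5  20.2 119.4] F.ax 14.6 [-11.9  -1.7   9.8] M [-0.66  1.09 -0.52] dist bottom-face est -5.98 lateral (headx,heady) [0.2 1.4] tilt [0.08 0.29 0.03] 45.8
t 14.3 pos [585.5  20.2 119.4] q6 [-0.18  0.44  1.82  0.08  0.27  1.47] F [-11.9  -1.7   9.8] g 64.3 45.8
travel [ 0.253  2.981 -0.201] rot [ 0.0774 -0.387  -0.2464]
```

Held fully in for over 1.5 s. I retreat along the axis and then turn upright towards the pile.

Emit:
step_arm(
  travel=[
    [0,0,-0.06],
    [0,0,-0.2],
    [0,0,-0.4],
    [0,0,-0.6],
    [0,0,-0.8],
    [0,0,-0.8],
  ],
  rot=[
    [0,0,0],
    [0,0,0],
    [0,0,0],
    [0,0,0],
    [0,0,0],
    [0,0,0],
  ],
)

```text
time: 14.8
tool_pos: [539.9, 27.0, 186.8]
orientation: [0.95, -0.067, 0.304, 0.021]
wrist_force: [1.3, -0.4, 0.1]
opening: 45.2
grip_force: 62.4
```

Emit:
step_arm(
  travel=[
    [0,0.1,0],
    [0,0.2,0],
    [0,0.3,0],
    [0,0.4,0],
    [0,0.5,0],
    [0,0.6,0],
    [0,0.7,0],
    [0,0.8,0],
    [0,0.8,0],
  ],
  rot=[
    [0.01,-0.05,-0.032],
    [0.02,-0.1,-0.064],
    [0.03,-0.15,-0.096],
    [0.04,-0.2,-0.128],
    [0.05,-0.25,-0.16],
    [0.06,-0.3,-0.192],
    [0.0685,-0.345,-0.22],
    [0.0774,-0.387,-0.2464],
    [0.0774,-0.387,-0.2464],
  ],
)

```text
time: 15.55
tool_pos: [530.7, -54.3, 182.8]
orientation: [0.992, 0.129, -0.001, -0.0]
wrist_force: [0.2, 0.3, -1.7]
opening: 45.3
grip_force: 62.2
```

```bash
python3 -c "
from h import *
delta([552.5,-276.3,150],down(14.8))"
```

```text
t 15.55 pos [530.7 -54.3 182.8] q6 [-0.32  0.41  1.45 -0.    1.28  0.99] F [ 0.2  0.3 -1.7] g 62.2 45.3
travel [-0.356  2.202  0.327] rot [-0.0002  0.0012  0.0001]
```

Emit:
step_arm(
  travel=[
    [-0.06,0.25,0],
    [-0.12,0.6,0],
    [-0.18,0.95,0],
    [-0.18,1.0,0],
  ],
  rot=[
    [0,0,0],
    [0,0,0],
    [0,0,0],
    [0,0,0],
  ],
)

```text
time: 15.88
tool_pos: [537.8, -158.2, 183.0]
orientation: [0.992, 0.126, 0.001, 0.001]
wrist_force: [-0.2, 0.2, -1.5]
opening: 45.4
grip_force: 62.3
```

Emit:
step_arm(
  travel=[
    [-0.06,0.35,0.05],
    [-0.12,0.7,0.1],
    [-0.17,0.95,0.2],
    [-0.17,1.0,0.2],
    [-0.17,1.0,0.2],
    [-0.17,1.0,0.2],
  ],
  rot=[
    [0,0,0],
    [0,0,0],
    [0,0,0],
    [0,0,0],
    [0,0,0],
    [0,0,0],
  ],
)

```text
time: 16.38
tool_pos: [546.4, -253.9, 163.6]
orientation: [0.992, 0.129, 0.0, -0.0]
wrist_force: [-0.2, 0.3, -1.8]
opening: 45.2
grip_force: 62.4
```

```bash
python3 -c "
from h import *
delta([552.5,-276.3,135],down(14.8))"
```

```text
t 16.38 pos [ 546.4 -253.9  163.6] q6 [-0.63  0.54  1.28  0.    1.32  0.68] F [-0.2  0.3 -1.8] g 62.4 45.2
travel [0.001 0.232 0.286] rot [-0.0005 -0.0005 -0.0003]
```

Emit:
step_arm(
  travel=[
    [0,0.12,0.05],
    [0,0.23,0.15],
    [0,0.23,0.25],
    [0,0.23,0.3],
    [0,0.23,0.3],
    [0,0.23,0.3],
  ],
  rot=[
    [0,0,0],
    [0,0,0],
    [0,0,0],
    [0,0,0],
    [0,0,0],
    [0,0,0],
  ],
)

```text
time: 16.88
tool_pos: [552.0, -276.7, 133.5]
orientation: [0.992, 0.129, -0.0, -0.001]
wrist_force: [-0.2, -0.7, -1.0]
opening: 45.2
grip_force: 62.3
```

Run:
```python
from h import *
import cv2
from station import cams
n={k:cams.snapshot(k) for k in('top','scene')};s=state();pickle.dump((s,n),open('s4.pkl','wb'));Rt=R.from_quat(s['orientation'])
delta([552.5,-276.3,135],down(14.8))
out=[]
pz=lambda z:np.c_[23*sq@np.array([[np.cos(a:=np.radians(14.8)),np.sin(a)],[-np.sin(a),np.cos(a)]])+[552.5,-276.3],np.full(4,z)]
for v,x,y in(('scene',95,202),('top',358,172)):
    f=8;im=cv2.resize(n[v]['image'][y:y+62,x:x+48],None,fx=f,fy=f,interpolation=cv2.INTER_CUBIC)
    im=np.clip(im*1.9+15.,0,255).astype(np.uint8)
    Q=lambda P:np.round((proj(v,P)-[x,y]+.5)*f-.5).astype(int)
    b=Q(Rt.apply([[a*23,c*23,20.4] for a,c in sq])+s['tool_pos']);t=Q(Rt.apply([[a*23,c*23,-19.6] for a,c in sq])+s['tool_pos'])
    cv2.polylines(im,[b,t],True,(255,255,0),1);cv2.polylines(im,[Q(pz(80))],True,(0,255,0),1)
    print(v,'pot',b.tolist(),t.tolist(),'pile',Q(pz(80)).tolist());out.append(im)
cv2.imwrite('pics/pile.png',np.hstack(out))
```

```text
t 16.98 pos [ 552.3 -276.9  134.4] q6 [-0.66  0.59  1.27  0.    1.28  0.66] F [-0.9  0.1 -1.7] g 62.3 45.3
travel [ 0.004 -0.006 -0.006] rot [ 0.0001 -0.0003  0.0001]
scene pot [[96, 284], [249, 198], [165, 117], [14, 199]] [[56, 180], [215, 94], [130, 14], [-28, 95]] pile [[278, 280], [130, 367], [50, 281], [196, 199]]
top pot [[302, 166], [171, 201], [211, 332], [342, 298]] [[345, 152], [210, 188], [251, 325], [387, 289]] pile [[139, 210], [266, 177], [304, 304], [177, 338]]
```

View pics/pile.png

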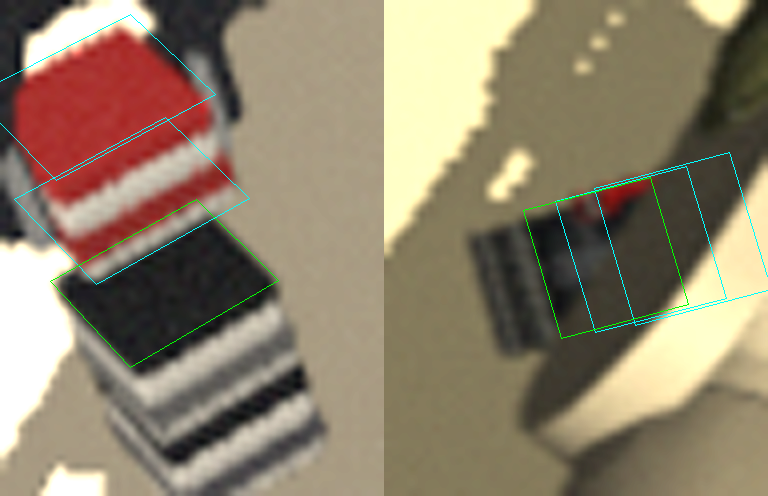

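In this view the red pot (scene crop (120,130)) hangs over the black pile (165,300), but how much of the red is lid side is unclear. I'll sample colour profiles along the modelled faces to settle the pot's pose in the hand and the pile's depth position.

Run:
```python
from h import *
import cv2
from scipy.ndimage import map_coordinates
def samp(im,v,P):
    q=proj(v,P);return np.stack([map_coordinates(im[...,k].astype(float),[q[:,1],q[:,0]],order=1) for k in(2,1,0)],1).round().astype(int)
def path(Rt,o,lat=0): # down-tool pot frame: origin at bottom centre, up = u
    X=Rt[:,0];U=-Rt[:,2];Y=Rt[:,1];L=[]
    for a in np.arange(-23,23,6):L.append((f'top{a:+.0f}',o+X*a+U*40+Y*lat))
    for h in np.arange(42,-8,-3):L.append((f'z{h:.0f}',o+X*23+U*h+Y*lat))
    return L
def show(t,im,Rt,o):
    L=path(Rt,np.array(o,float));c=samp(im,'scene',np.array([p for _,p in L]))
    print(t,' '.join(f'{n}:{r[0]},{r[1]},{r[2]}' for (n,_),r in zip(L,c)))
D=lambda a:down(a).as_matrix()
show('red table',d['scene']['image'],D(29.7),[594.7,220.9,0])
s,n=pickle.load(open('s4.pkl','rb'));Rt=R.from_quat(s['orientation']).as_matrix()
show('red held',n['scene']['image'],Rt,s['tool_pos']+Rt[:,2]*20.4)
show('pile',d['scene']['image'],D(14.8),[552.5,-276.3,40])
show('base',d['scene']['image'],D(14.8),[552.5,-276.3,0])
```

```text
red table top-23:155,116,97 top-17:166,59,51 top-11:167,59,51 top-5:166,58,51 top+1:167,58,51 top+7:166,58,51 top+13:167,57,51 top+19:164,57,50 z42:132,53,46 z39:116,54,46 z36:100,54,47 z33:94,61,53 z30:90,67,59 z27:88,72,64 z24:86,73,64 z21:82,66,58 z18:79,60,50 z15:78,58,49 z12:79,59,50 z9:80,62,53 z6:93,79,66 z3:98,86,72 z0:107,96,81 z-3:130,118,97 z-6:146,132,109
red held top-23:147,120,98 top-17:89,29,25 top-11:83,19,18 top-5:82,18,17 top+1:83,19,17 top+7:82,16,14 top+13:82,18,16 top+19:84,18,16 z42:86,18,17 z39:84,16,15 z36:79,19,18 z33:76,16,14 z30:89,63,57 z27:103,97,88 z24:97,93,85 z21:91,80,73 z18:77,45,41 z15:67,19,16 z12:65,16,12 z9:72,37,33 z6:82,68,62 z3:64,61,55 z0:26,26,24 z-3:10,10,11 z-6:7,8,7
pile top-23:77,71,61 top-17:20,20,20 top-11:21,21,21 top-5:21,20,21 top+1:21,21,21 top+7:20,21,20 top+13:22,21,21 top+19:19,19,19 z42:13,13,11 z39:7,7,5 z36:11,11,10 z33:63,61,56 z30:89,85,77 z27:88,85,76 z24:76,73,66 z21:54,52,49 z18:39,38,36 z15:40,38,36 z12:52,49,46 z9:69,67,61 z6:52,50,45 z3:20,20,19 z0:7,7,7 z-3:15,15,14 z-6:65,61,55
base top-23:22,21,22 top-17:10,10,10 top-11:20,20,18 top-5:91,87,79 top+1:72,70,63 top+7:40,39,36 top+13:66,64,59 top+19:35,33,31 z42:12,12,12 z39:6,6,6 z36:30,29,27 z33:75,71,65 z30:92,88,80 z27:87,84,76 z24:72,69,63 z21:45,43,40 z18:29,28,27 z15:34,31,31 z12:60,58,54 z9:78,75,67 z6:77,72,62 z3:73,67,55 z0:74,68,56 z-3:90,83,68 z-6:133,122,100
```

```bash
cat > fit.py <<'E'
from h import *
import cv2,sys
from scipy.optimize import minimize
B=[40,31.5,19.5,10.5,0]
def quads(p,zs):
    c,s=np.cos(np.radians(p[2])),np.sin(np.radians(p[2]));M=np.array([[c,s],[-s,c]]);Qs=[]
    sg=np.array([[1,1],[1,-1],[-1,-1],[-1,1]])*23@M+p[:2]
    for z0 in zs:
        for i in range(4):
            a,b=sg[i],sg[(i+1)%4]
            for h1,h0 in zip(B[:-1],B[1:]):Qs.append((np.array([[*a,z0+h1],[*b,z0+h1],[*b,z0+h0],[*a,z0+h0]]),i))
    Qs.append((np.c_[sg,np.full(4,zs[-1]+40)],4));return Qs,sg
def cost(p,views,zs,S=8):
    tot=0
    for v,im,x,y,w,h in views:
        W=np.array(d[v]['world_to_cam']);o=-W[:3,:3].T@W[:3,3];Qs,sg=quads(p,zs)
        I=cv2.resize(im[y:y+h,x:x+w],None,fx=S,fy=S,interpolation=cv2.INTER_CUBIC).astype(float)
        for P,i in Qs:
            if i<4:
                e=P[1]-P[0];nrm=np.array([-e[1],e[0],0]);cen=P.mean(0)-np.array([*p[:2],0]);nrm*=np.sign(nrm[:2]@cen[:2])
                if nrm@(o-P[0])<=0.08*np.linalg.norm(nrm)*np.linalg.norm(o-P[0]):continue
            m=np.zeros(I.shape[:2],np.uint8);q=(proj(v,P)-[x,y]+.5)*S-.5
            cv2.fillConvexPoly(m,np.round(q*16).astype(int),1,shift=4)
            X=I[m>0]
            if len(X)>20:tot+=((X-np.median(X,0))**2).clip(0,2500).sum()/S**2
    return tot
def fit(views,zs,g):
    r=minimize(cost,g,(views,zs),method='Nelder-Mead',options=dict(initial_simplex=np.array(g)+[[0,0,0],[5,0,0],[0,5,0],[0,0,5]],xatol=.05,fatol=1));return r.x.round(1),round(r.fun)
E
python3 - <<'E'
from fit import *
S,T=d['scene']['image'],d['top']['image']
pv={'scene':('scene',S,85,210,55,70),'top':('top',T,350,175,50,50)};rv={'scene':('scene',S,270,165,50,50),'top':('top',T,185,165,45,45)}
for nm,vs,zs,g in(('pile',pv,[0,40],[551,-276,14.8]),('red',rv,[0],[595,221,29.7])):
    for k in(['scene'],['top'],['scene','top']):print(nm,k,fit([vs[i] for i in k],zs,g))
E
```

```text
pile ['scene'] (array([ 550.2, -276.4,   10.6]), 602912)
pile ['top'] (array([ 550.4, -274.4,   12.9]), 129115)
pile ['scene', 'top'] (array([ 550.1, -276.4,   11.4]), 777838)
red ['scene'] (array([595.2, 220.7,  33.9]), 150765)
red ['top'] (array([594. , 219. ,  29.4]), 126730)
red ['scene', 'top'] (array([595. , 220.2,  32.2]), 308429)
```

The model fits now agree: pile at (550.3, −275.7), yaw about 14°, and the pot is about 1 mm off the TCP in tool x. I apply the small correction and descend to just above the pile.

Emit:
step_arm(
  travel=[
    [-0.007,-0.016,0.05],
    [-0.007,-0.016,0.15],
    [-0.007,-0.016,0.25],
    [-0.007,-0.016,0.3],
    [-0.007,-0.016,0.3],
    [-0.007,-0.016,0.3],
  ],
  rot=[
    [0,0,0.009],
    [0,0,0.009],
    [0,0,0.009],
    [0,0,0.009],
    [0,0,0.009],
    [0,0,0.009],
  ],
)

```text
time: 17.48
tool_pos: [551.0, -275.7, 103.5]
orientation: [0.993, 0.122, -0.0, -0.0]
wrist_force: [-0.1, 0.7, -0.4]
opening: 45.3
grip_force: 62.3
```

Run:
```python
from h import *
import cv2
from station import cams
n={k:cams.snapshot(k) for k in('top','scene')};s=state();pickle.dump((s,n),open('s5.pkl','wb'))
delta([551.2,-275.5,100.4],down(14))
im=cv2.resize(n['scene']['image'][212:277,95:165],None,fx=9,fy=9,interpolation=cv2.INTER_CUBIC)
cv2.imwrite('pics/near.png',np.clip(im*2.2+20.,0,255).astype(np.uint8)[:600])
```

```text
t 17.58 pos [ 551.2 -275.9  104.3] q6 [-0.66  0.62  1.31  0.    1.21  0.67] F [-0.2 -0.3 -2.2] g 62.3 45.2
travel [ 0.001 -0.004  0.039] rot [ 0.0001 -0.0003 -0.0001]
```

View pics/near.png

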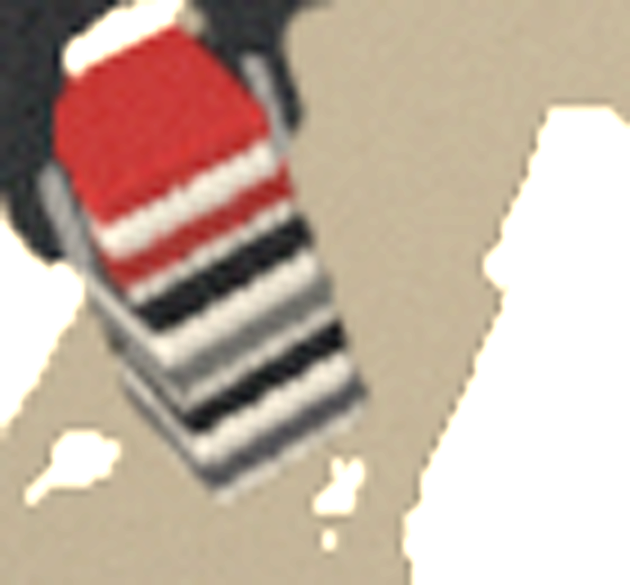

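The held pot sits nearly flush above the pile, with its right edge at about (290,190) continuing to (303,240). I check the seam numerically along the vertical direction of the face.

Run:
```python
from h import *
from scipy.ndimage import map_coordinates
s,n=pickle.load(open('s5.pkl','rb'));im=n['scene']['image'].sum(2).astype(float)
Rt=R.from_quat(s['orientation']).as_matrix()
pb=s['tool_pos']+Rt[:,2]*20.4; print('bottom z',pb[2])
D=down(14).as_matrix()
def pr(o,Rm,lat,zs):
    P=np.array([o+Rm[:,0]*23+Rm[:,1]*lat+np.array([0,0,z]) for z in zs]);q=proj('scene',P);return map_coordinates(im,[q[:,1],q[:,0]],order=1).round().astype(int)
zs=np.arange(44,-14,-2);print(zs.tolist())
for lat in(-10,0,10):
    print('held',lat,pr(pb,Rt,lat,zs).tolist())
    print('pile',lat,pr(np.array([550.3,-276,40]),D,lat,zs).tolist())
    print('base',lat,pr(np.array([550.3,-276,0]),D,lat,zs).tolist())
# lateral edges: scan across the +x face at mid white-band height
ls=np.arange(-32,33,2);print(ls.tolist())
for nm,o,Rm,z in(('held',pb,Rt,14),('held',pb,Rt,25),('pile',np.array([550.3,-276,40]),D,25),('pile',np.array([550.3,-276,40]),D,36),('base',np.array([550.3,-276,0]),D,25),('base',np.array([550.3,-276,0]),D,36)):
    P=np.array([o+Rm[:,0]*23+Rm[:,1]*l+np.array([0,0,z]) for l in ls]);q=proj('scene',P);print(nm,z,map_coordinates(im,[q[:,1],q[:,0]],order=1).round().astype(int).tolist())
```

```text
bottom z 83.85456324846177
[44, 42, 40, 38, 36, 34, 32, 30, 28, 26, 24, 22, 20, 18, 16, 14, 12, 10, 8, 6, 4, 2, 0, -2, -4, -6, -8, -10, -12]
held -10 [117, 120, 120, 116, 112, 108, 129, 191, 252, 285, 274, 253, 219, 152, 105, 94, 102, 128, 182, 215, 209, 143, 66, 41, 33, 29, 47, 93, 184]
pile -10 [104, 53, 35, 31, 33, 62, 134, 225, 261, 273, 258, 233, 194, 154, 125, 128, 141, 182, 210, 211, 161, 72, 38, 30, 38, 73, 153, 228, 269]
base -10 [161, 72, 38, 30, 38, 73, 153, 228, 269, 271, 256, 220, 174, 127, 90, 96, 114, 161, 204, 217, 216, 207, 206, 211, 249, 316, 335, 354, 385]
held 0 [114, 115, 118, 115, 110, 102, 145, 209, 270, 286, 277, 261, 226, 175, 126, 97, 97, 127, 184, 226, 223, 159, 82, 22, 25, 27, 26, 84, 200]
pile 0 [125, 51, 23, 26, 26, 35, 135, 231, 274, 280, 270, 241, 202, 151, 127, 125, 136, 159, 204, 220, 168, 99, 35, 22, 28, 92, 193, 255, 288]
base 0 [168, 99, 35, 22, 28, 92, 193, 255, 288, 278, 262, 230, 182, 123, 98, 94, 124, 174, 215, 245, 234, 218, 215, 214, 215, 215, 216, 215, 213]
held 10 [114, 115, 115, 111, 108, 105, 96, 177, 245, 275, 275, 258, 223, 171, 112, 1
[... 779 characters left out ...]
83, 281, 287, 285, 291, 287, 216, 125, 171, 193]
pile 25 [216, 217, 218, 218, 215, 205, 245, 265, 269, 272, 267, 266, 267, 266, 269, 273, 275, 272, 271, 276, 271, 274, 277, 273, 274, 273, 285, 275, 209, 165, 145, 182, 211]
pile 36 [218, 216, 217, 215, 200, 123, 50, 45, 30, 24, 29, 33, 27, 36, 35, 31, 26, 23, 25, 34, 34, 28, 31, 23, 21, 19, 34, 88, 190, 223, 162, 111, 112]
base 25 [216, 216, 216, 215, 211, 211, 244, 262, 269, 273, 267, 264, 269, 262, 269, 270, 273, 268, 274, 268, 265, 270, 272, 267, 265, 269, 264, 263, 190, 181, 214, 214, 213]
base 36 [214, 214, 215, 212, 188, 118, 34, 20, 33, 35, 37, 38, 32, 33, 31, 35, 28, 45, 23, 27, 24, 37, 30, 32, 35, 29, 31, 70, 180, 182, 171, 211, 216]
```

The held pot is about 2 mm off toward +tool y and about 0.7 mm off in tool x. I correct that and set it down gently.

Emit:
step_arm(
  travel=[
    [-0.007,-0.018,0],
    [-0.007,-0.018,0.01],
    [-0.007,-0.018,0.02],
    [-0.007,-0.018,0.03],
    [-0.007,-0.018,0.03],
    [-0.007,-0.018,0.03],
  ],
  rot=[
    [0,0,0],
    [0,0,0],
    [0,0,0],
    [0,0,0],
    [0,0,0],
    [0,0,0],
  ],
)

```text
time: 18.08
tool_pos: [549.9, -274.2, 101.0]
orientation: [0.993, 0.122, -0.0, -0.0]
wrist_force: [0.9, 0.2, -1.6]
opening: 45.2
grip_force: 62.4
```

Emit:
step_arm(
  travel=[
    [0,0,0.003],
    [0,0,0.006],
    [0,0,0.006],
  ],
  rot=[
    [0,0,0],
    [0,0,0],
    [0,0,0],
  ],
)

```text
time: 18.33
tool_pos: [550.0, -274.2, 100.4]
orientation: [0.993, 0.122, 0.0, -0.0]
wrist_force: [0.2, 0.6, -2.0]
opening: 45.5
grip_force: 62.5
```

Emit:
step_arm(
  travel=[
    [0,0,0.003],
    [0,0,0.006],
    [0,0,0.006],
  ],
  rot=[
    [0,0,0],
    [0,0,0],
    [0,0,0],
  ],
)

```text
time: 18.58
tool_pos: [550.0, -274.2, 100.4]
orientation: [0.993, 0.122, 0.0, 0.0]
wrist_force: [-1.4, 0.4, 5.1]
opening: 45.5
grip_force: 63.1
```

Contact felt (+7 N). I release and then rise straight up.

Emit:
step_arm(
  travel=[
    [0,0,0],
    [0,0,0],
    [0,0,0],
    [0,0,0],
    [0,0,0],
    [0,0,0],
  ],
  rot=[
    [0,0,0],
    [0,0,0],
    [0,0,0],
    [0,0,0],
    [0,0,0],
    [0,0,0],
  ],
  claw=0.9,
  force=20,
)

```text
time: 19.08
tool_pos: [549.9, -274.2, 99.7]
orientation: [0.993, 0.122, -0.0, -0.0]
wrist_force: [0.3, -0.1, -1.1]
opening: 77.0
grip_force: 0.0
```

Emit:
step_arm(
  travel=[
    [0,0,-0.05],
    [0,0,-0.2],
    [0,0,-0.5],
    [0,0,-0.8],
    [0,0,-1],
    [0,0,-1],
  ],
  rot=[
    [0,0,0],
    [0,0,0],
    [0,0,0],
    [0,0,0],
    [0,0,0],
    [0,0,0],
  ],
)

```text
time: 19.58
tool_pos: [551.2, -275.1, 205.0]
orientation: [0.993, 0.122, 0.003, 0.003]
wrist_force: [0.2, -0.8, 0.9]
opening: 76.9
grip_force: 0.0
```

Emit:
step_arm(
  travel=[
    [-0.2,-0.2,-0.2],
    [-0.4,-0.5,-0.4],
    [-0.6,-0.8,-0.4],
    [-0.8,-1,-0.4],
    [-0.8,-1,-0.4],
    [-0.8,-1,-0.4],
  ],
  rot=[
    [0,0,0],
    [0,0,0],
    [0,0,0],
    [0,0,0],
    [0,0,0],
    [0,0,0],
  ],
)

```text
time: 20.08
tool_pos: [447.5, -195.9, 240.2]
orientation: [0.993, 0.122, 0.0, 0.0]
wrist_force: [0.8, 0.0, -0.5]
opening: 76.8
grip_force: 0.0
```

Run:
```python
from fit import *
from station import cams
n={k:cams.snapshot(k) for k in('top','scene')};s=state();pickle.dump((s,n),open('s6.pkl','wb'))
print(s['time'],s['tool_pos'].round(),s['wrist_force'].round(1),s['opening'])
S=n['scene']['image'];T=n['top']['image']
print('3-stack scene',fit([('scene',S,85,190,55,90)],[80],[550,-276,14]),fit([('scene',S,85,190,55,90)],[40],[550,-276,14]),fit([('scene',S,85,190,55,90)],[0,40,80],[550,-276,14]))
```

```text
20.1833 [ 449. -197.  240.] [ 0.6  0.  -0.6] 76.5219583036633
3-stack scene (array([ 551.4, -275.6,   11.6]), 506757) (array([ 549.6, -276. ,   14.8]), 730361) (array([ 550.5, -275.8,   12.8]), 935264)
```

The stack stands: the fit puts the red pot at (551.4, −275.6) and the upper pile pot at (549.6, −276.0). One last numeric check covers the yaw and edges, and whether anything else moved.

Run:
```python
from h import *
import cv2
from scipy.ndimage import map_coordinates
s,n=pickle.load(open('s6.pkl','rb'));im=n['scene']['image'].sum(2).astype(float);D=down(14).as_matrix()
def edges(z):
    ls=np.arange(-32,32.1,.5);P=np.array([np.array([550.3,-276,z])+D[:,0]*23+D[:,1]*l for l in ls]);q=proj('scene',P);v=map_coordinates(im,[q[:,1],q[:,0]],order=1)
    g=np.abs(np.gradient(cv2.GaussianBlur(v[None],(0,0),2)[0]));a=ls<-12;b=ls>12;return ls[a][g[a].argmax()],ls[b][g[b].argmax()]
for z in(36,35,76,75,115,116,95,94):print(z,edges(z))
for nm,x,y,w in(('mixer',205,180,75),('blue',250,155,25),('red+pinks gone?',285,160,100),('palette',170,178,42)):
    a=d['scene']['image'][y:y+60,x:x+w].astype(int);b=n['scene']['image'][y:y+60,x:x+w].astype(int);D2=np.abs(a-b).max(2)>30
    ys,xs=np.nonzero(D2);print(nm,D2.sum(),(xs.min()+x,xs.max()+x,ys.min()+y,ys.max()+y) if len(xs) else '')
```

```text
36 (np.float64(-21.5), np.float64(22.5))
35 (np.float64(-21.5), np.float64(22.5))
76 (np.float64(-22.0), np.float64(23.0))
75 (np.float64(-22.5), np.float64(22.5))
115 (np.float64(-22.5), np.float64(28.0))
116 (np.float64(-22.5), np.float64(28.0))
95 (np.float64(-28.0), np.float64(28.5))
94 (np.float64(-29.0), np.float64(28.5))
mixer 117 (np.int64(205), np.int64(217), np.int64(180), np.int64(191))
blue 0 
red+pinks gone? 412 (np.int64(287), np.int64(308), np.int64(184), np.int64(209))
palette 474 (np.int64(170), np.int64(211), np.int64(178), np.int64(193))
```

```bash
python3 -c "
from station import close_job
print(close_job())"
```

```text
the job is handed in; nothing more can be done
None
```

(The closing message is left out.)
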